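# Bolt the drill chest past its spring catch

## Task

Lock the blue drill chest: press the yellow spring catch bar down with one fingertip and, keeping it held down, push the red handle with the other fingertip so that the bolt slides fully home into its keeper; then let go so that the catch springs back up behind the bolt. Pick nothing up, and leave the tin, the wood offcut, the yellow bottle and the amber jar where they stand.

Things in the scene. Friction and masses are not known exactly. Their poses are not given: they have to be found in the camera images.
- chest: Blue steel drill chest, fixed, 220 mm (its x) by 360 mm (its y), flat top 60 mm above the bench, yaw up to 0.4 rad either way. Origin: centre of its underside, z up. On top a round steel bolt (12 mm thick, axis at chest x = 0, 24 mm above the top) slides along +y. Red push handle on the bolt's +x side, yellow catch bar along its -x side. The top behind the handle is free.
- keeper (a point): Middle of the dark square keeper that the bolt slides into, 30 mm (x) by 24 mm (y), 37 mm high, on the grey end of the chest, at chest x = 0, y = +84, z = 84 mm. Two dark guides of the bolt, 18 mm wide (x) by 12 mm (y) and 33 mm high above the chest top, stand at chest x = 0, y = -50 and +42 mm.
- catch_bar: Yellow catch bar, a flat pad 40 mm (x) by 120 mm (y), 6 mm thick, along the bolt. Origin: centre of its top face, at chest x = -40, y = -15 mm, 34 mm above the chest top when up; axes as the chest's. Pressed anywhere it goes straight down, staying level, and springs back. A fingertip can slide along it while pressing. It spans chest x -60 to -20 mm, the handle 0 to +52 mm.
- catch (a joint): How far the catch bar is pressed down, in m: 0 up, 0.012 at its stop. About 3 N starts it, 7.5 N reaches the stop. A brass tooth moving with it blocks the bolt until it is 0.005 down: press it 0.007 or more, to the stop is fine. The tooth can rise again only while the bolt is below about 0.006 or above 0.041.
- bolt (a joint): How far the bolt has slid towards chest +y, in m: 0 drawn back, 0.045 fully home at its end stop. It starts at 0 to 0.004; with the catch up the tooth stops it at about 0.006. About 2 N of friction, no spring: it stays where it is left.
- handle (a point): Middle of the top edge of the red push handle, at chest x = +30 mm, 50 mm above the chest top. The handle is an upright plate 52 mm wide (chest x from 0 to +52 mm), 12 mm thick along y (6 mm either side of this point), reaching from 14 to 50 mm above the chest top. It is pushed towards +y on its -y face, and moves with the bolt.
- tin_mid (a point): Centre, half-way up, of an open steel tin, 60 mm across, 70 mm high, standing loose on the chest lid near its -y end. Leave alone.
- offcut_mid (a point): Centre of a loose pale wood offcut, 30 x 75 x 22 mm, lying along y on the chest's near (-x) edge. Leave alone.
- spray_mid (a point): Centre, half-way up, of a yellow bottle with a red cap, 64 mm across, 160 mm high, standing loose on the bench to one side of the chest. Leave alone.
- jar_mid (a point): Centre, half-way up, of an amber jar with a dark cap, 70 mm across, 100 mm high, standing loose on the bench on the other side. Leave alone.

How it is judged:
By the outcome, as a careful person would: the job done as asked, in the order asked, and still so for the second after the job is handed in, with the robot touching nothing.
It also fails if it takes over 38 s, if anything falls off the work surface, if the arm or the gripper's body presses on something with over 40 N, if the wrist force passes 120 N, or if a joint passes its speed limit or range.

## Robot

A 6-joint arm with a two-finger parallel gripper is mounted at the origin on the work surface. World frame = base frame: x ahead of the robot, y to its left, z up, the work surface at z = 0. Lengths are in m, angles in rad, forces in N, time in s.
With the tool pointing down it reaches from about 0.3 to 0.75 m from the base axis. Payload 8.5 kg.
Tool frame: the origin (TCP) lies at the centre of the arm's flange, where the gripper is bolted on; the fingertips stand bot.tcp_to_tips ahead of it and the grasp point (between the pads) lies 147 mm ahead of it (bot.tcp_to_tips is the distance from the TCP to the fingertips, in m); x points along the fingers, y is the direction in which the jaws open and shut, and the axes are right-handed (so a half turn about x gives the same grasp; the last joint's range is limited). The gripper opens to 88 mm and grips with 3 to 60 N. Pads are 18 mm wide; open, the fingers measure 123 mm over their backs; the gripper's body (75 mm by 187 mm) begins 45 mm behind the grasp point.
Start: joints at [-1.369, 0.381, 1.297, -0, 1.464, -0.215], TCP at [0.223, -0.503, 0.405] pointing down, gripper open.
Joint ranges: [-3.11, 3.11], [-0.89, 2.33], [0.22, 2.48], [-1.42, 4.56], [0.17, 2.85], [-2.88, 2.88]. Speed limits (rad/s): [2.39, 2.39, 3.14, 3.14, 3.14, 3.14].

## Interface

Orientations are given as a rotation vector (axis times angle).
In Python, from cell import bot gives the robot as it stands.
- The arm moves only by the tool arm_command, never from a script. Its argument "series" is a list that holds one entry, the list of rows, each a list of 5 numbers: the shift along the tool's x, y, z in cm, then the turn about the tool's x in degrees, then the gripper command: -1 is fully open, 1 is shut, values between are in proportion. A call has 1 to 20 rows; each row shifts and turns the commanded pose from where the row before left it, along the tool's axes as they then stand; what a row does not reach is not made up. A row lasts 1/12 s, in which the tool goes at most 41.7 mm and 7.16 degrees, less where a joint would pass 70% of its speed; a pose out of reach is approached as far as the arm can. A call is refused whole if a number of a shift passes 4.17 or a number of a turn 7.16, either way. A call with a gripper value outside its range is refused whole. The fingers move at their own pace and stop on an object; "newtons" is the grip in N (left out, the last holds). Time passes only in rows, so rows that do not move let the fingers close. It gives the time, the measured TCP pose, the force and the opening at its end, in the units of the state.
- bot.read_state(): the state, without advancing time (a new reading comes with each control period).
- bot.get_image(name): name is "side" or "top" or "wrist"; returns the picture (420x560x3 uint8, blue, green, red); there is no depth.
- bot.calibration(name): a dict with "vfov" (degrees; the focal length in pixels is half the picture's height over the tangent of half this angle, whatever the lens; pixels are square), "cx", "cy" (the principal point, pixels), "R" (3x3) and "t" (3): a world point X has camera coordinates R X + t; the wrist camera has in their place "tool_from_camera" (4x4, takes a point from camera to tool coordinates, whose origin is the TCP and whose axes are the tool frame's). Camera axes: x right, y down, z forward; pixel columns grow to the right and rows downward; lengths in m; the calibration is good to about 2 mm. A picture is of the moment at which its call begins: read the wrist's pose just before it. calibration takes no time and is no camera call.
- bot.sign_off(): hands the job in, once; it reports no verdict.
The state is a dict: "t": time; "joints": joint angles; "joint_velocities": joint speeds; "joint_efforts": joint torques, N m; "position": TCP position; "tcp_rot": TCP orientation; "wrist_force": force on the tool from outside, world axes, zero at the start; "torque": the same for the moment, N m; "width": finger opening in m.
Only numpy, scipy, OpenCV 4.12 (cv2) and the standard library are available. Lean on these libraries where they do the work, as an engineer would, in place of code of your own. Each camera call takes 0.05 s, during which the arm holds its last target.

## Working session

There is one attempt and no reset: what is moved stays moved. The work goes in short steps, Python scripts to look and compute and a tool call to move; the robot and the scene stay as the last step left them, time stands still between calls to the robot, and variables do not carry over. Pictures are saved under pics/ and viewed, and the job is handed in when it is done.

Besides the shell and the picture viewer there is one more tool, called after "Request:" by a JSON object that holds its "name" and its "arguments". arm_command: Moves the arm, as the interface text tells. Its arguments: {"type":"object","properties":{"series":{"type":"array","items":{"type":"array","items":{"type":"array","items":{"type":"number"}}}},"newtons":{"type":"number"}},"required":["series"]}

```bash
ls; mkdir -p pics; python3 - <<'E'
from cell import bot
import cv2
s=bot.read_state();print({k:(v if not hasattr(v,'tolist') else v.tolist()) for k,v in s.items()});print(bot.tcp_to_tips)
for n in("side","top","wrist"):
    c=bot.calibration(n);print(n,c)
for n in("side","top"):
    cv2.imwrite(f"pics/{n}0.png",bot.get_image(n))
E
```

```text
pics
{'t': 0.0, 'joints': [-1.36932815253472, 0.3811808996667081, 1.2982531582942929, -1.033788685583214e-06, 1.4636304652461254, -0.2152690384626592], 'joint_velocities': [2.5559997980476176e-05, 0.00014212930654686936, -0.0015973412283985186, -3.665728224387439e-05, 0.0015712385239306347, 1.2529343209236504e-05], 'joint_efforts': [0.00019347764009580715, -43.79320979118347, -22.455378770828247, 0.07134388200938702, 0.035223072627559304, -0.00011550205272214953], 'position': [0.22263153055184545, -0.5028715678617499, 0.4041482754289676], 'tcp_rot': [1.9922852067860484, 0.4227405827296048, -1.9922666178005917], 'wrist_force': [-0.39195069147327033, 1.020029613753976, 0.6615307296778429], 'torque': [0.05711553203961609, 0.007426698005560219, 0.0364459895663009], 'width': 0.08812556832107604}
0.166
side {'vfov': 45.80712631284158, 'cx': 286.71208603946906, 'cy': 206.38584644497553, 'R': array([[ 0.79704592, -0.60369804, -0.01632408],
       [-0.45093655, -0.57694418, -0.6810225 ],
       [ 0.40171386,  0.55016733, -0.73208052]]), 't': array([-0.44741996,  0.28641856,  1.40938858])}
top {'vfov': 52.78583813473711, 'cx': 275.39411507271404, 'cy': 201.67121016511197, 'R': array([[-0.00146352, -0.99985948,  0.01669965],
       [-0.98677964, -0.0012624 , -0.1620628 ],
       [ 0.16206111, -0.01671606, -0.98663913]]), 't': array([-0.02324178,  0.5596992 ,  1.04717017])}
wrist {'vfov': 62.10781497397453, 'cx': 281.4417054660424, 'cy': 210.96958491289712, 'tool_from_camera': array([[-3.58117894e-04, -3.21875081e-01,  9.46782078e-01,
         1.97075954e-02],
       [ 9.99999861e-01, -4.80876196e-04,  2.14765133e-04,
         7.90983351e-04],
       [ 3.86157420e-04,  9.46782024e-01,  3.21875209e-01,
        -8.36972812e-02],
       [ 0.00000000e+00,  0.00000000e+00,  0.00000000e+00,
         1.00000000e+00]])}
```

View pics/top0.png

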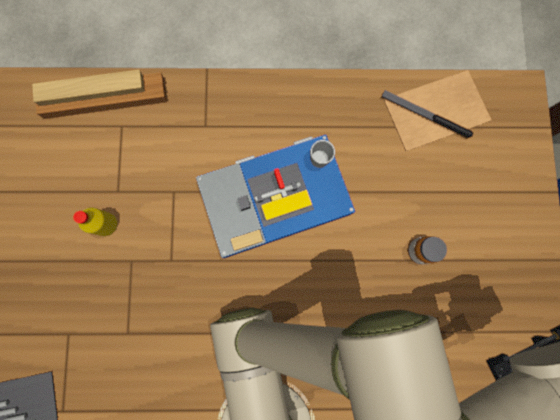

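View pics/side0.png

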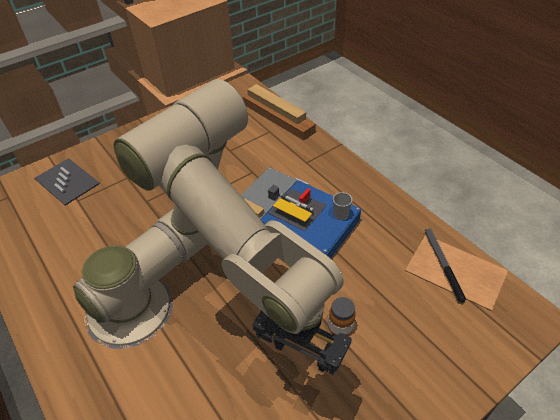

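The top picture shows the chest at about (275,197), with its grey keeper end at left (+y), the tin at (322,153) and the offcut at (245,241). The bottle is at (92,220) and the jar at (430,250). I'll enlarge it next.

```bash
python3 - <<'E'
import cv2
im=cv2.imread("pics/top0.png")[125:265,185:365]
cv2.imwrite("pics/top0c.png",cv2.resize(im,None,fx=4.4,fy=4.28,interpolation=cv2.INTER_CUBIC))
E
```

```text
(no output)
```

View pics/top0c.png

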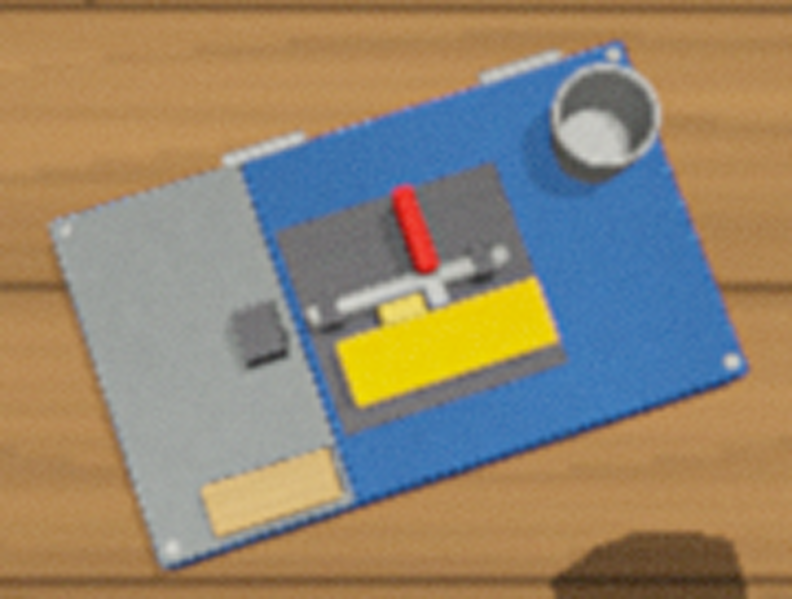

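```bash
cat > h.py <<'E'
import numpy as np, cv2
from scipy.optimize import least_squares
from scipy.spatial.transform import Rotation as Ro
def K(c,h=420):
    f=h/2/np.tan(np.radians(c['vfov']/2)); return f
def proj(c,X):
    p=np.atleast_2d(X)@np.asarray(c['R']).T+c['t']; f=K(c)
    return np.c_[f*p[:,0]/p[:,2]+c['cx'],f*p[:,1]/p[:,2]+c['cy']]
def back(c,uv,z):
    R=np.asarray(c['R']);f=K(c)
    C=-R.T@c['t']; d=R.T@np.array([(uv[0]-c['cx'])/f,(uv[1]-c['cy'])/f,1])
    return C+d*(z-C[2])/d[2]
def ch2w(p,P):
    P=np.atleast_2d(P);a=p[2];return np.c_[p[0]+np.cos(a)*P[:,0]-np.sin(a)*P[:,1],p[1]+np.sin(a)*P[:,0]+np.cos(a)*P[:,1],P[:,2]]
E
python3 - <<'E'
from h import *
from cell import bot
c=bot.calibration("top")
crop=lambda u,v:((u+.5)/4.4+185-.5,(v+.5)/4.28+125-.5)
uv=np.array([crop(*q) for q in [(52,222),(170,568),(746,372),(620,42),(336,343),(540,280),(562,342),(358,407)]])
M=np.array([[.11,.18,.06],[-.11,.18,.06],[-.11,-.18,.06],[.11,-.18,.06],[-.02,.045,.094],[-.02,-.075,.094],[-.06,-.075,.094],[-.06,.045,.094]])
r=least_squares(lambda p:(proj(c,ch2w(p,M))-uv).ravel(),[.5,0,.2])
print(r.x,r.fun.reshape(-1,2).round(2).tolist())
p=r.x
inv=lambda X:(np.array([[np.cos(p[2]),np.sin(p[2])],[-np.sin(p[2]),np.cos(p[2])]])@(X[:2]-p[:2])).round(4)
for n,q,z in [("h52",(404,190),.11),("h0",(427,270),.11),("keeper",(262,335),.097),("tin",(606,115),.13),("off",(273,492),.082)]:
    X=back(c,crop(*q),z);print(n,X.round(4),inv(X))
for n,q,z in [("bottle",(80,217),.16),("jar",(434,250),.1)]:
    X=back(c,q,z);print(n,X.round(4),inv(X))
E
```

```text
[ 0.57720502 -0.02320383  0.33079121] [[-1.28, -0.07], [-1.75, 0.84], [2.15, 0.21], [1.08, -1.26], [0.07, 0.15], [-0.49, -0.59], [-0.03, -0.02], [0.32, 0.46]]
h52 [ 0.6306 -0.0249  0.11  ] [ 0.05   -0.0189]
h0 [ 0.5838 -0.0376  0.11  ] [ 0.0015 -0.0157]
keeper [0.5482 0.0543 0.097 ] [-0.0023  0.0827]
tin [ 0.6698 -0.1363  0.13  ] [ 0.0508 -0.137 ]
off [0.4593 0.0481 0.082 ] [-0.0884  0.1057]
bottle [0.505  0.4239 0.16  ] [0.0769 0.4463]
jar [ 0.4326 -0.4066  0.1   ] [-0.2613 -0.3156]
```

```bash
cat >> h.py <<'E'
P=np.array([.5772,-.0232,.331])
def rel(tgt_ch, tiplen=.166, p=P, st=None):
    """target tip midpoint in chest coords -> shift in tool axes cm, turn deg"""
    R=Ro.from_rotvec(st['tcp_rot']).as_matrix()
    T=ch2w(p,tgt_ch)[0]; T[2]+=tiplen
    d=R.T@(T-np.array(st['position']))
    a=np.degrees(np.arctan2(R[1,1],R[0,1]))
    return d*100,a-np.degrees(p[2])
E
python3 - <<'E'
from h import *
from cell import bot
s=bot.read_state();R=Ro.from_rotvec(s['tcp_rot']).as_matrix();print(R.round(3))
print(rel([-.003,-.042,.25],st=s))
E
```

```text
[[-0.     0.405 -0.914]
 [ 0.001 -0.914 -0.405]
 [-1.    -0.001 -0.   ]]
(array([ -1.133716  , -25.34720237, -51.18099555]), np.float64(-85.0810233575258))
```

Request:
{"name": "arm_command", "arguments": {"series": [[[-0.07,-1.58,-3.2,0,-0.36],[-0.07,-1.58,-3.2,0,-0.36],[-0.07,-1.58,-3.2,0,-0.36],[-0.07,-1.58,-3.2,0,-0.36],[-0.07,-1.58,-3.2,0,-0.36],[-0.07,-1.58,-3.2,0,-0.36],[-0.07,-1.58,-3.2,0,-0.36],[-0.07,-1.58,-3.2,0,-0.36],[-0.07,-1.58,-3.2,0,-0.36],[-0.07,-1.58,-3.2,0,-0.36],[-0.07,-1.58,-3.2,0,-0.36],[-0.07,-1.58,-3.2,0,-0.36],[-0.07,-1.58,-3.2,0,-0.36],[-0.07,-1.58,-3.2,0,-0.36],[-0.07,-1.58,-3.2,0,-0.36],[-0.07,-1.58,-3.2,0,-0.36]]]}}

```text
t: 1.43
position: [0.5894, -0.0628, 0.4157]
tcp_rot: [1.991, 0.422, -1.992]
wrist_force: [-0.1, -1.7, 0.4]
width: 0.0601
```

Request:
{"name": "arm_command", "arguments": {"series": [[[0,0,0,-7,-0.36],[0,0,0,-7,-0.36],[0,0,0,-7,-0.36],[0,0,0,-7,-0.36],[0,0,0,-7,-0.36],[0,0,0,-7,-0.36],[0,0,0,-7,-0.36],[0,0,0,-7,-0.36],[0,0,0,-7,-0.36],[0,0,0,-7,-0.36],[0,0,0,-7,-0.36],[0,0,0,-7,-0.36],[0,0,0,0,-0.36],[0,0,0,0,-0.36]]]}}

```text
t: 2.6
position: [0.5885, -0.0645, 0.4157]
tcp_rot: [0.979, 1.34, -0.979]
wrist_force: [0.7, 0.3, 1.0]
width: 0.0601
```

```bash
cat > look.py <<'E'
import sys
from h import *
from cell import bot
s=bot.read_state()
for n in sys.argv[2:]:
    cv2.imwrite(f"pics/{n}{sys.argv[1]}.png",bot.get_image(n))
print(s['t'],s['width'],np.round(s['position'],4),np.round(s['wrist_force'],2));print(rel([-.003,-.042,.25],st=s))
E
python3 look.py 1 wrist top side
```

```text
2.6 0.0601277931870314 [ 0.5885 -0.0645  0.4157] [0.68 0.33 1.04]
(array([-0.03329802, -0.02865708, -0.06911313]), np.float64(-1.2956775533864189))
```

View pics/wrist1.png

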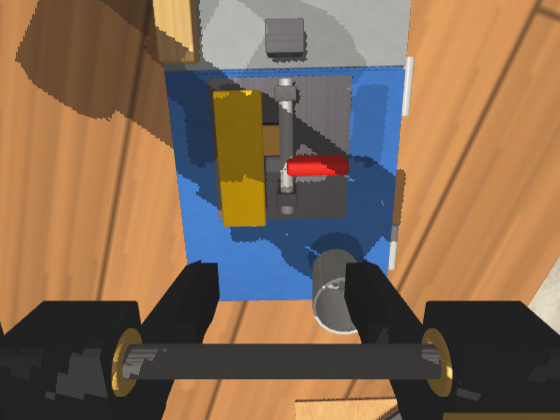

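View pics/side1.png

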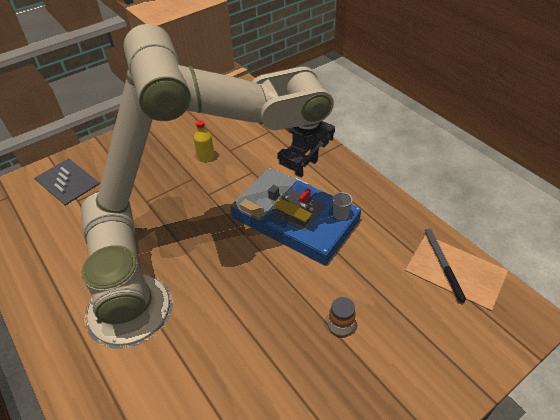

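The wrist picture shows the pad's corners at (213,91), (261,91), (265,226) and (222,227), the red handle's top from (289,163) to (348,163), and the keeper's top at (265..303, 18..52). I'll check the pose against these.

```bash
cat >> h.py <<'E'
def wristcal(c,s):
    T=np.eye(4);T[:3,:3]=Ro.from_rotvec(s['tcp_rot']).as_matrix();T[:3,3]=s['position']
    W=np.linalg.inv(T@np.asarray(c['tool_from_camera']))
    return dict(c,R=W[:3,:3],t=W[:3,3])
E
python3 - <<'E'
from h import *
from cell import bot
im=cv2.imread("pics/wrist1.png")[70:240,190:370]
cv2.imwrite("pics/w1c.png",cv2.resize(im,None,fx=3.5,fy=3.5,interpolation=cv2.INTER_CUBIC))
s=bot.read_state();c=wristcal(bot.calibration("wrist"),s)
M=np.array([[-.02,.045,.094],[-.02,-.075,.094],[-.06,-.075,.094],[-.06,.045,.094]])
print(proj(c,ch2w(P,M)).round(1))
uv=np.array([(261,91),(265,226),(222,227),(213,91)])
r=least_squares(lambda p:(proj(c,ch2w(p,M))-uv).ravel(),P)
print(r.x,r.fun.reshape(-1,2).round(2).tolist())
p=r.x
inv=lambda X:(np.array([[np.cos(p[2]),np.sin(p[2])],[-np.sin(p[2]),np.cos(p[2])]])@(X[:2]-p[:2])).round(4)
for q in[(289,163),(348,163)]: print(inv(back(c,q,.11)))
E
```

```text
[[258.4  87.1]
 [264.  224.4]
 [220.9 225.3]
 [209.5  88.3]]
[ 0.57978382 -0.02522704  0.31848673] [[0.4, -0.7], [0.01, 0.91], [0.0, 0.28], [-0.42, -0.21]]
[ 0.0021 -0.0122]
[ 0.051  -0.0126]
```

View pics/w1c.png

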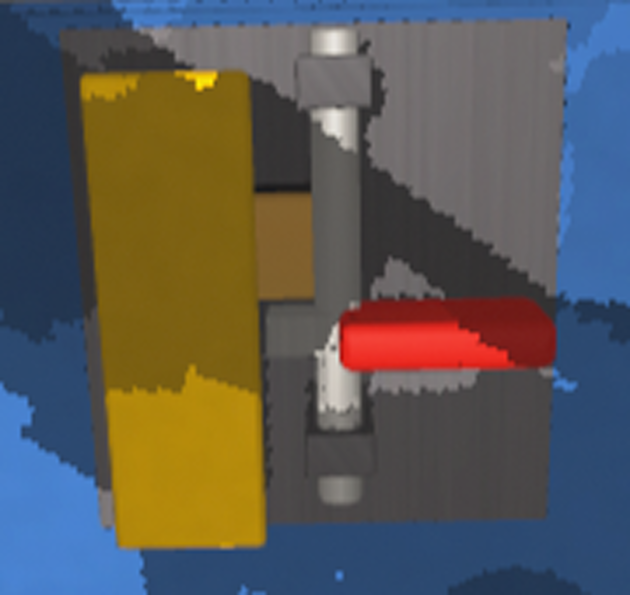

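```bash
sed -i 's/^P=.*/P=np.array([.5785,-.0242,.324])/' h.py; python3 - <<'E'
from h import *
from cell import bot
print(rel([-.003,-.044,.105],st=bot.read_state()))
E
```

```text
(array([14.48236785,  0.04220333,  0.26828926]), np.float64(-0.8358741318325791))
```

Request:
{"name": "arm_command", "arguments": {"series": [[[2.4,0,0.27,-0.8,-0.36],[2.4,0,0,0,-0.36],[2.4,0,0,0,-0.36],[2.4,0,0,0,-0.36],[2.4,0,0,0,-0.36],[1.2,0,0,0,-0.36],[1.2,0,0,0,-0.36],[0,0,0,0,-0.36],[0,0,0,0,-0.36],[0,0,0,0,-0.36]]]}}

```text
t: 3.58
position: [0.5895, -0.0671, 0.2728]
tcp_rot: [0.966, 1.344, -0.966]
wrist_force: [-0.2, 0.1, -0.5]
width: 0.0601
```

```bash
python3 look.py 2 wrist top side; python3 -c "
import cv2
a=cv2.imread('pics/top2.png')[125:265,185:365];b=cv2.imread('pics/side2.png')[150:290,210:390]
cv2.imwrite('pics/c2.png',cv2.resize(cv2.hconcat([a,b]),None,fx=2.2,fy=3.5,interpolation=2))"
```

```text
3.5833 0.060136705328949526 [ 0.5895 -0.0671  0.2728] [-0.16  0.14 -0.51]
(array([-14.32222323,   0.03708724,  -0.20473389]), np.float64(0.07313151030333387))
```

View pics/wrist2.png

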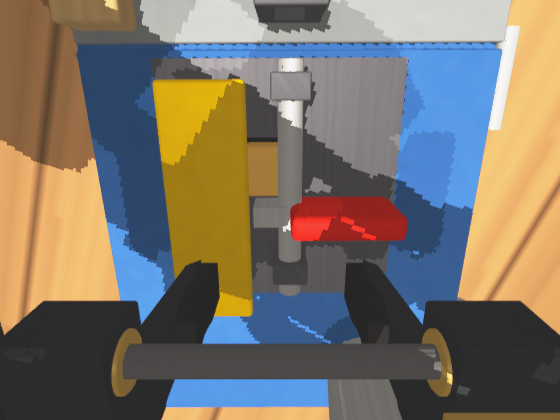

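View pics/c2.png

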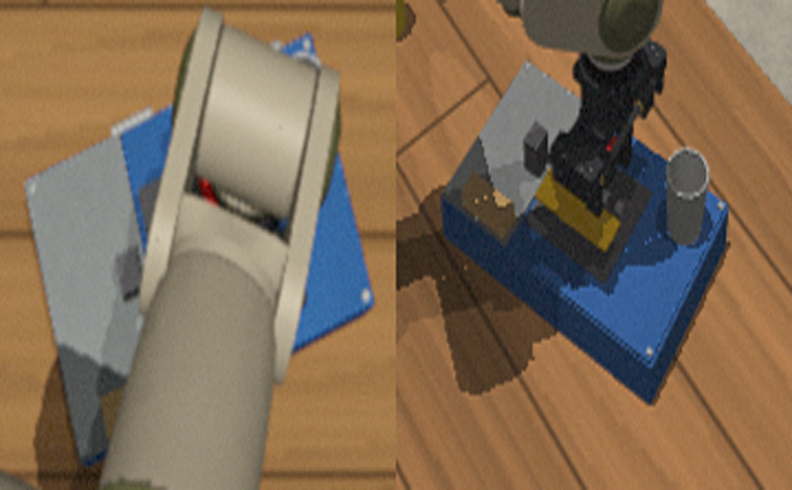

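The wrist view shows the left finger over the pad and the right finger behind the handle: finger tip at x 345–385, handle at 290–405. I'm clear to press.

Request:
{"name": "arm_command", "arguments": {"series": [[[0.5,0,0,0,-0.36],[0.5,0,0,0,-0.36],[0.4,0,0,0,-0.36],[0.3,0,0,0,-0.36],[0.3,0,0,0,-0.36],[0.1,0,0,0,-0.36],[0,0,0,0,-0.36],[0,0,0,0,-0.36]]]}}

```text
t: 4.4
position: [0.5893, -0.067, 0.2512]
tcp_rot: [0.966, 1.346, -0.966]
wrist_force: [-1.5, 0.6, 5.6]
width: 0.0599
```

Request:
{"name": "arm_command", "arguments": {"series": [[[0.15,0,0,0,-0.36],[0.15,0,0,0,-0.36],[0,0,0,0,-0.36],[0,0,0,0,-0.36]]]}}

```text
t: 4.73
position: [0.5893, -0.067, 0.2484]
tcp_rot: [0.966, 1.346, -0.966]
wrist_force: [-1.5, 0.1, 7.3]
width: 0.0602
```

```bash
python3 look.py 3 wrist
```

```text
4.7333 0.06020622092930927 [ 0.5893 -0.067   0.2484] [-1.55  0.08  7.34]
(array([-16.76050418,   0.04384056,  -0.19751677]), np.float64(0.11899580587877878))
```

View pics/wrist3.png

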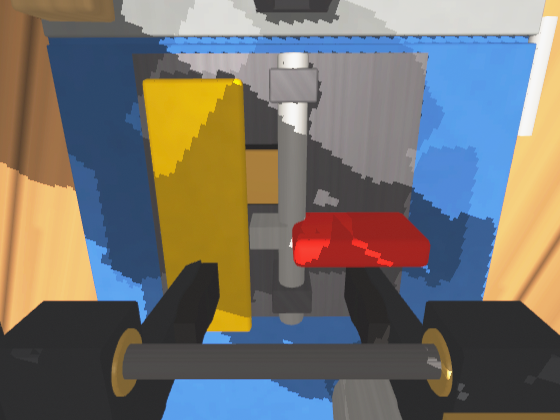

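Catch is pressed at 7.3 N, about 11 mm down. Pushing now.

Request:
{"name": "arm_command", "arguments": {"series": [[[0,0,-0.3,0,-0.36],[0,0,-0.3,0,-0.36],[0,0,-0.3,0,-0.36],[0,0,-0.3,0,-0.36],[0,0,-0.3,0,-0.36],[0,0,-0.3,0,-0.36],[0,0,-0.3,0,-0.36],[0,0,-0.3,0,-0.36],[0,0,0,0,-0.36]]]}}

```text
t: 5.53
position: [0.5821, -0.0449, 0.2488]
tcp_rot: [0.965, 1.342, -0.965]
wrist_force: [1.5, -4.4, 6.1]
width: 0.0601
```

```bash
python3 look.py 4 wrist
```

```text
5.5333 0.060070417827103866 [ 0.5821 -0.0449  0.2488] [ 1.49 -4.37  6.1 ]
(array([-16.70785075,   0.05025035,   2.18086722]), np.float64(0.12975208016508688))
```

View pics/wrist4.png

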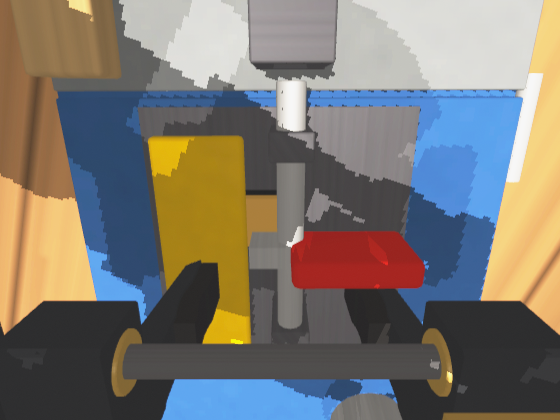

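Request:
{"name": "arm_command", "arguments": {"series": [[[0,0,-0.3,0,-0.36],[0,0,-0.3,0,-0.36],[0,0,-0.3,0,-0.36],[0,0,-0.3,0,-0.36],[0,0,-0.3,0,-0.36],[0,0,-0.3,0,-0.36],[0,0,-0.3,0,-0.36],[0,0,-0.2,0,-0.36],[0,0,0,0,-0.36]]]}}

```text
t: 6.33
position: [0.5747, -0.0232, 0.2488]
tcp_rot: [0.965, 1.342, -0.965]
wrist_force: [1.7, -5.0, 6.6]
width: 0.06
```

```bash
python3 look.py 5 wrist
```

```text
6.3333 0.05999124240557871 [ 0.5747 -0.0232  0.2488] [ 1.68 -4.96  6.62]
(array([-16.70214082,   0.04872612,   4.47211865]), np.float64(0.13021006335819507))
```

View pics/wrist5.png

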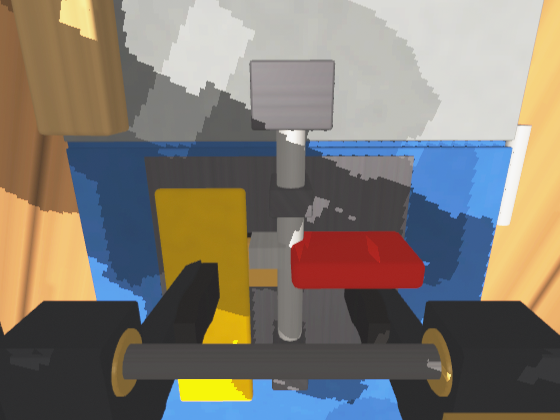

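Request:
{"name": "arm_command", "arguments": {"series": [[[0,0,-0.2,0,-0.36],[0,0,-0.2,0,-0.36],[0,0,-0.2,0,-0.36],[0,0,-0.1,0,-0.36],[0,0,0,0,-0.36]]]}}

```text
t: 6.8
position: [0.5728, -0.0175, 0.2489]
tcp_rot: [0.964, 1.34, -0.967]
wrist_force: [1.4, -12.0, 5.2]
width: 0.0599
```

Request:
{"name": "arm_command", "arguments": {"series": [[[0,0,-0.1,0,-0.36],[0,0,-0.1,0,-0.36],[0,0,0,0,-0.36]]]}}

```text
t: 7.05
position: [0.5725, -0.0168, 0.2489]
tcp_rot: [0.963, 1.337, -0.968]
wrist_force: [4.2, -20.0, 2.2]
width: 0.0598
```

Request:
{"name": "arm_command", "arguments": {"series": [[[0,0,-0.1,0,-0.36],[0,0,-0.1,0,-0.36],[0,0,0,0,-0.36]]]}}

```text
t: 7.3
position: [0.5723, -0.0162, 0.2491]
tcp_rot: [0.963, 1.334, -0.97]
wrist_force: [5.1, -28.0, 1.6]
width: 0.0598
```

```bash
python3 look.py 6 wrist; python3 - <<'E'
from h import *
from cell import bot
s=bot.read_state();c=wristcal(bot.calibration("wrist"),s)
for b in (.035,.041,.045): print(b,proj(c,ch2w(P,[[.052,-.018+b-.006,.11],[.052,-.018+b+.006,.11],[0,-.018+b+.006,.11]])).round(0).tolist())
E
```

```text
7.3 0.05983828560271263 [ 0.5723 -0.0162  0.2491] [  5.1  -27.97   1.58]
(array([-16.63533251,   0.09108054,   5.34912551]), np.float64(-0.03897278700407725))
0.035 [[420.0, 305.0], [424.0, 278.0], [290.0, 279.0]]
0.041 [[422.0, 292.0], [426.0, 265.0], [290.0, 265.0]]
0.045 [[423.0, 283.0], [428.0, 255.0], [290.0, 255.0]]
```

View pics/wrist6.png

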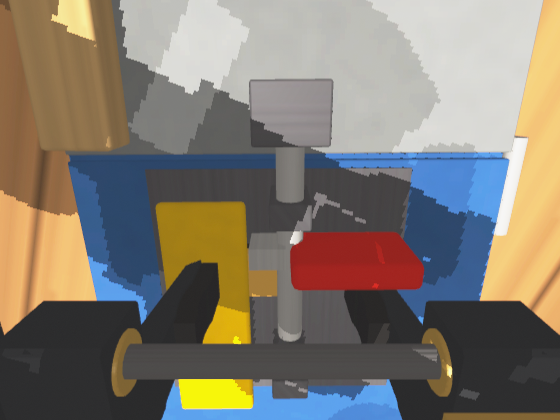

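The bolt has run into the keeper and hit a hard stop: the force rose to 28 N with almost no motion. I'll back off the handle, then lift.

Request:
{"name": "arm_command", "arguments": {"series": [[[0,0,0.3,0,-0.36],[0,0,0.3,0,-0.36],[0,0,0.3,0,-0.36],[-0.4,0,0,0,-0.36],[-0.6,0,0,0,-0.36],[-1,0,0,0,-0.36],[-2,0,0,0,-0.36],[-3,0,0,0,-0.36],[-3,0,0,0,-0.36],[-3,0,0,0,-0.36],[-2,0,0,0,-0.36],[0,0,0,0,-0.36],[0,0,0,0,-0.36]]]}}

```text
t: 8.43
position: [0.5734, -0.0206, 0.3986]
tcp_rot: [0.966, 1.345, -0.965]
wrist_force: [-1.2, -0.3, -0.4]
width: 0.0598
```

```bash
python3 look.py 7 wrist side top;  python3 - <<'E'
from h import *
from cell import bot
s=bot.read_state();c=wristcal(bot.calibration("wrist"),s)
for b in (.035,.041,.045): print(b,proj(c,ch2w(P,[[.052,-.018+b-.006,.11],[.052,-.018+b+.006,.11],[0,-.018+b+.006,.11]])).round(0).tolist())
M=np.array([[-.02,.045,.094],[-.02,-.075,.094],[-.06,-.075,.094],[-.06,.045,.094]])
print(proj(c,ch2w(P,M)).round(0).tolist(),proj(c,ch2w(P,M-[0,0,.012])).round(0).tolist())
b=cv2.imread('pics/side7.png')[150:290,210:390]
cv2.imwrite('pics/c7.png',cv2.resize(b,None,fx=4,fy=4,interpolation=2))
E
```

```text
8.4333 0.059836416063931835 [ 0.5734 -0.0206  0.3986] [-1.25 -0.28 -0.38]
(array([-1.73948954,  0.06451795,  4.710158  ]), np.float64(0.1207924963942979))
0.035 [[353.0, 196.0], [354.0, 181.0], [287.0, 181.0]]
0.041 [[353.0, 188.0], [354.0, 173.0], [287.0, 173.0]]
0.045 [[354.0, 183.0], [355.0, 168.0], [287.0, 168.0]]
[[263.0, 149.0], [265.0, 281.0], [221.0, 280.0], [213.0, 149.0]] [[263.0, 147.0], [265.0, 274.0], [223.0, 274.0], [216.0, 147.0]]
```

View pics/wrist7.png

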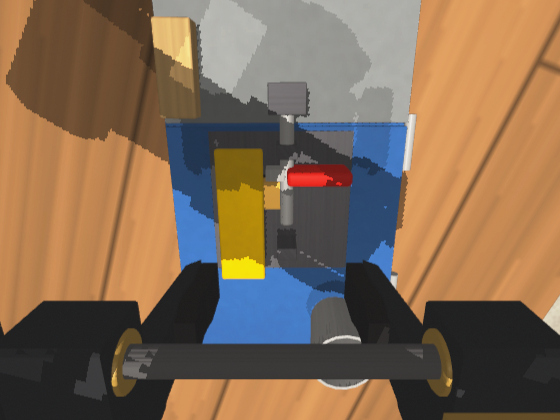

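View pics/c7.png

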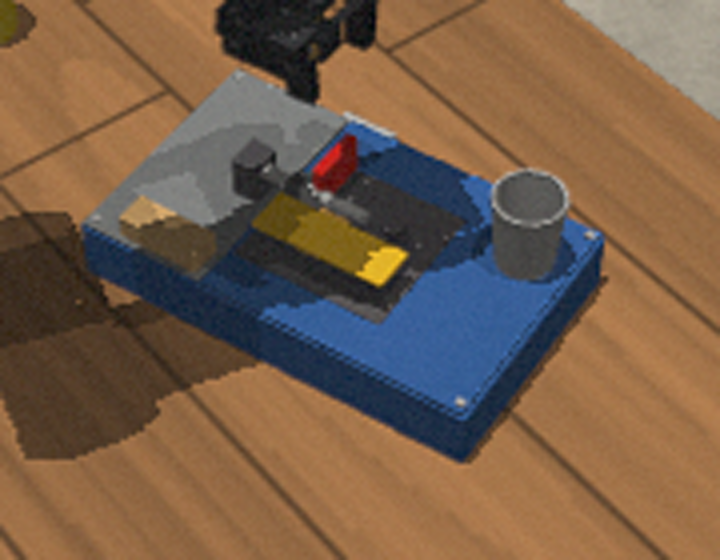

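```bash
python3 - <<'E'
from h import *
im=cv2.imread("pics/wrist7.png")[70:290,190:370]
cv2.imwrite("pics/w7c.png",cv2.resize(im,None,fx=2.7,fy=2.7,interpolation=cv2.INTER_CUBIC))
from cell import bot
# side views: before, after, with predicted pad corners up/down
c=bot.calibration('side')
M=np.array([[-.02,.045,.094],[-.02,-.075,.094],[-.06,-.075,.094],[-.06,.045,.094]])
print((proj(c,ch2w(P,M))-[210,150]).round(1).tolist(),(proj(c,ch2w(P,M-[0,0,.012]))-[210,150]).round(1).tolist())
a=cv2.imread('pics/side0.png')[180:230,250:320];b=cv2.imread('pics/side7.png')[180:230,250:320]
cv2.imwrite('pics/c70.png',cv2.resize(cv2.vconcat([a,b]),None,fx=6,fy=6,interpolation=2))
E
```

```text
[[69.8, 46.7], [102.0, 62.3], [94.9, 70.5], [62.5, 54.5]] [[69.9, 49.4], [102.0, 64.9], [94.9, 73.1], [62.6, 57.1]]
```

View pics/w7c.png

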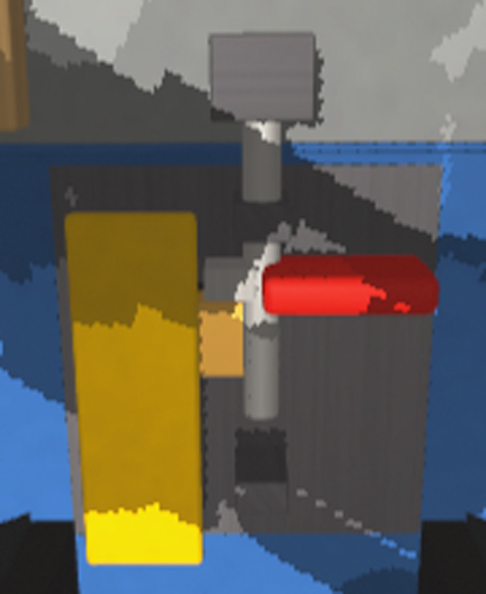

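View pics/c70.png

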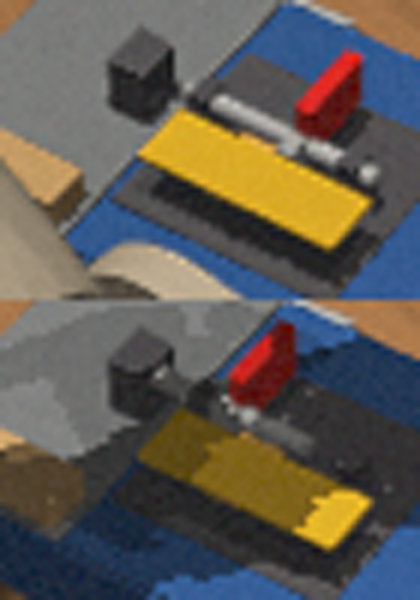

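```bash
python3 - <<'E'
from h import *
from cell import bot
cal=bot.calibration("wrist")
s7=bot.read_state(); s1=dict(position=[.5885,-.0645,.4157],tcp_rot=[.979,1.34,-.979])
def inv(X,p=P):return (np.array([[np.cos(p[2]),np.sin(p[2])],[-np.sin(p[2]),np.cos(p[2])]])@(X[:2]-p[:2]))
for s,rear,padtop,padbot in((s1,175.7,90.7,226),(s7,186.3,148.8,279)):
    c=wristcal(cal,s)
    f=lambda u,r,z:inv(back(c,(u,r),z))[1]
    print(f(320,rear,.11),f(238,padtop,.094),f(243,padbot,.094))
E
```

```text
-0.02467405845038163 0.04375035561236304 -0.07496833122904657
0.018502036303222294 0.04539855393495462 -0.07348696681582971
```

```bash
python3 -c "
from cell import bot
print(bot.sign_off())"
```

```text
the job is handed in; nothing more can be done
None
```

I locked the drill chest and handed the job in at about 8.6 s. One fingertip held the catch bar down at about 7 N while the other pushed the red handle until the bolt stopped. I then backed off the handle and lifted straight up clear.

**Bolt:** it stopped hard with its end inside the keeper. The push force rose from 5 to 28 N with almost no further motion. The camera views give about 42 mm of travel, which fits a fully home bolt if it started 0–4 mm out. They are not precise enough on their own to show the last millimetre or two.

**Catch:** the bar is back at its original height in the side view. The brass tooth sits behind the bolt's lug in the wrist view.

**Disagreements:** the two camera estimates of the chest's position differed by about 3 mm and 0.012 rad, so I used their average. At the peak of the push the vertical force fell to 1.6 N, although the fingertips rose less than 1 mm.

**Other objects:** the arm stayed clear of all four. The tin and offcut look unmoved in the last pictures. I did not measure any of them again afterwards, and I didn't look at the bottle or jar in the last pictures.

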